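# Close up the herb cart and set its pull handle

## Robot

A 7-joint arm with a two-finger parallel gripper is mounted at the origin on the work surface. World frame = base frame: x ahead of the robot, y to its left, z up, the work surface at z = 0. Lengths are in m, angles in rad, forces in N, time in s.
With the tool pointing down it reaches from about 0.4 to 0.9 m from the base axis. Payload 5.5 kg.
Tool frame: the origin (TCP) lies midway between the tips of the shut fingers; the grasp point (between the pads) lies 19 mm behind it (manip.grip_depth is the distance from the TCP to the grasp point, in m); z points along the fingers, y is the line along which they close (so a half turn about z gives the same grasp; the last joint's range is limited). The gripper opens to 92 mm and grips with 3 to 60 N. Pads are 19 mm wide; open, the fingers measure 130 mm over their backs; the gripper's body (75 mm by 190 mm) begins 47 mm behind the grasp point.
Start: joints at [1.449, 0.501, -0.427, 1.55, 0.221, 1.138, -0.21], TCP at [0.244, -0.602, 0.227] pointing down, gripper open.
Joint ranges: [-2.88, 2.88], [-0.31, 2.03], [-1.54, 1.56], [0.2, 2.42], [-1.41, 4.55], [0.19, 2.02], [-2.57, 2.57]. Speed limits (rad/s): [2.57, 2.57, 3.14, 3.14, 3.14, 3.14, 3.14].

## Interface

Orientations are given as a unit quaternion [x, y, z, w].
In Python, from bench import manip, effector, viewer gives the robot as it stands. Calls block until the motion is done:
- manip.move_pose(position, orientation): joint-space move of the TCP to a pose.
- manip.servo_line(position, ori=None, vel=0.15): straight line of the TCP; ori=None keeps the orientation; vel is the mean speed in m/s.
- manip.movej(angles): joint-space move.
- effector.open_jaws() and effector.close(f_grip=None): open the fingers fully, or close them until they stop; f_grip is the grip in N (None keeps the last).
- manip.sleep(seconds).
- manip.solve_ik(position, orientation): joint angles nearest the present ones, or None.
- viewer.get_image(name): name is "side" or "top"; returns the picture (384x512x3 uint8, red, green, blue); there is no depth.
- viewer.get_calibration(name): a dict with "vfov" (degrees; the focal length in pixels is half the picture's height over the tangent of half this angle, whatever the lens; pixels are square), "cx", "cy" (the principal point, pixels), "dist_coeffs" ([k1, k2, p1, p2, k3] as OpenCV has them; the pictures are not rectified), "eye" and "attitude" of the camera in the world. Camera axes: x right, y down, z forward; pixel columns grow to the right and rows downward; lengths in m; the calibration is good to about 2 mm. A picture is of the moment at which its call begins. get_calibration takes no time and is no camera call.
A pose or a line that the arm cannot do raises manip.PlanningError and nothing moves.
- manip.hand_in(): hands the job in; it is judged then, once.
Readings, each from a call of its own:
- manip.current_clock(): time.
- manip.current_q(): joint angles.
- manip.current_joint_velocities(): joint speeds.
- manip.current_tau(): joint torques, N m.
- manip.current_tool_pos(): TCP position.
- manip.current_tcp_rot(): TCP orientation.
- manip.current_force(): force on the tool from outside, world axes, zero at the start.
- manip.current_wrist_torque(): the same for the moment, N m.
- manip.current_finger_gap(): finger opening in m.
- manip.current_gripper_force(): force on a finger pad.
Only numpy, scipy, OpenCV 4.12 (cv2) and the standard library are available. Lean on these libraries where they do the work, as an engineer would, in place of code of your own. Each camera call takes 0.05 s, during which the arm holds its last target. There are 200 camera calls.

## Task

Get the loaded cart ready to be wheeled away: first push its top drawer fully shut. Then, with the cam lever on the telescopic pull handle still open, slide the handle in along its tube until the mouth of its clamp housing meets the edge of the black tape band, and, keeping it on that mark, squeeze the lever fully shut against the housing. Finish holding: the gripper stays clamped over the shut lever and the back of the housing and does not let go; leave the things lying on the cart alone.

Things in the scene. Friction and masses are not known exactly. Their poses are not given: they have to be found in the camera images.
- cart: Fixed three-drawer white plastic cart on casters, 400 x 340 mm, its top surface 20 mm above the robot's bench and its rim 6 mm higher. Origin: floor, under the middle of the cart. x points from the drawer fronts to the back (handle end), z up. The drawers face roughly the robot's left, the handle runs out roughly to the robot's right.
- top_drawer (a joint): Opening of the top drawer in m: 0 fully shut, grows as it comes out along the cart's -x. About 2 N of friction, plus some damping (4 N per m/s); it stays where it is left and does not spring back.
- drawer_lip (a point): Middle of the outer edge of the top drawer's lip pull (a bar 130 mm long across the cart, 12 mm high, standing 14 mm proud of the 324 mm wide grey drawer front). Its top is 6 mm above this point and 30 mm below the cart's top surface. Axes as the cart's: pushing along +x shuts the drawer.
- handle_slide (a joint): How far the handle is drawn out in m: 0 fully in, at most 0.17; grows outwards. About 5 N of friction (and 6 N per m/s of damping); it weighs about 0.5 kg, and stays where it is left, even with the lever open.
- clamp_mouth (a point): On the tube's axis, at the cart-side end (mouth) of the clamp housing on the sliding handle. x points outwards along the tube (raked 20 degrees up from the cart's back), y points across to the side the lever is on (away from the robot), z is square to both, upwards.
- clamp_center (a point): On the tube's axis inside the grey clamp housing (its collider is handle_slide_c1), 50 mm outwards from the mouth; same axes: the place to grip. The housing is a block 80 mm long (x), 32 mm wide (y), 34 mm high (z), its sides flat: the back of it (no lever) is 16 mm to -y of this point. Closing the fingers along y pinches back and lever. Beyond the housing the sliding tube is 25 mm thick and ends in a rubber cross grip; towards the cart the bare inner tube is 19 mm thick.
- mark (a point): On the tube's axis, at the outward edge of the black tape band (12 mm wide) on the bare inner tube: the clamp mouth must come to this point. It lies nearer the cart than the mouth at the start.
- cam_lever (a joint): Angle of the cam lever in rad: 0 fully shut (flat along the housing's +y side), 0.60 at its open stop; it starts about half a radian open. Hinge parallel to z of clamp_mouth, 12 mm outwards from the mouth and 22 mm to +y. Friction of 0.25 N m: some 5 N at the tip moves it, and it stays where it is left. As it shuts, its tip also creeps outwards along the tube by some 6 mm, which can drag the handle inwards a little if the handle is not held.
- lever_tip (a point): Outer face of the steel lever at its free tip. The lever is 52 mm long from its hinge to this point, 7 mm thick, 22 mm high; x points along it to its tip (outwards along the tube when shut), y is the outer face's direction, z along the hinge. Shut, its outer face is 25.5 mm to +y of the tube's axis, so that housing and lever are 41.5 mm over both.
- dustpan: Stainless steel dustpan, 260 mm long, 150 wide, 40 high, lying on the cart; to be left alone. Origin: underside.
- broom: Grey plastic hand broom, 260 mm long, 50 high, lying on the cart; to be left alone. Origin: underside.
- pot: Empty mustard-yellow ceramic pot, 90 mm wide, 82 high, standing on the cart; to be left alone. Origin: underside.

How it is judged:
On the way, in this order (a step that is already met when the one before it is completed fails the run):
1. the top drawer is pushed fully shut (within 6 mm) (value of joint top_drawer below 0.006 m), for 0.2 s.
2. the fingers have the handle on its mark (mouth within 6 mm of the tape's edge) with the lever still open (over 0.2 rad) (distance between clamp_mouth and mark below 0.006 m and value of joint cam_lever above 0.2 rad and value of joint top_drawer below 0.006 m and contact force between the fingers and handle_slide above 0.5 N), for 0.2 s.
At the end, for the whole second after the job is handed in: Top drawer shut within 6 mm; clamp mouth within 6 mm of the tape's edge; lever shut within 0.06 rad; the fingers still grip, pressing with more than 5 N on the lever and more than 5 N on the housing; dustpan, broom and pot within 30 mm of where they were (value of joint top_drawer below 0.006 m and distance between clamp_mouth and mark below 0.006 m and value of joint cam_lever below 0.06 rad and contact force between the fingers and cam_lever above 5 N and contact force between the fingers and handle_slide_c1 above 5 N and distance of each of dustpan, broom, pot from where it was at the start of the episode below 0.03 m); the arm keeps its last pose, push and grip.
It fails at once if the lever is more than half shut while the handle is off its mark by more than 10 mm (value of joint cam_lever below 0.2 rad and distance between clamp_mouth and mark above 0.01 m).
It fails at once if a thing on the cart is shoved or knocked over (distance of any of dustpan, broom, pot from where it was at the start of the episode above 0.03 m or angle between pot's own z axis and vertical above 0.5 rad).
It also fails if it takes over 58 s, if anything falls off the work surface, if the arm or the gripper's body presses on something with over 40 N, if the wrist force passes 120 N, or if a joint passes its speed limit or range.

## Working session

There is one attempt and no reset: what is moved stays moved. The work goes in short steps, each a Python script; the robot and the scene stay as the last script left them, time stands still between calls to the robot, and variables do not carry over. Pictures are saved under pics/ and viewed, at most 10 in all, crops included, and the job is handed in when it is done.

```bash
mkdir -p pics; python3 - <<'E'
from bench import manip, effector, viewer
import cv2
for n in("side","top"):
    im=viewer.get_image(n); cv2.imwrite(f"pics/{n}0.png",im[:,:,::-1]); print(n,viewer.get_calibration(n))
print(manip.current_tcp_rot(),manip.current_clock(),manip.grip_depth)
E
```

```text
side {'vfov': 42.97852832287359, 'cx': 256.3323017933537, 'cy': 193.79101967981913, 'dist_coeffs': array([-0.19818055,  0.        ,  0.        ,  0.        ,  0.        ]), 'eye': array([0.55982956, 1.17442456, 0.94289411]), 'attitude': array([ 0.00369306,  0.93425958, -0.35654384,  0.00467848])}
top {'vfov': 45.8985472824869, 'cx': 259.26350182067824, 'cy': 194.68152390744916, 'dist_coeffs': array([0.05948598, 0.        , 0.        , 0.        , 0.        ]), 'eye': array([0.44657706, 0.03346953, 0.99628781]), 'attitude': array([ 0.71104153, -0.70140521,  0.03947804, -0.02986923])}
[ 9.81541581e-01  1.91246836e-01 -1.30077559e-04 -8.68731995e-04] 0.1 0.0188
```

View pics/side0.png

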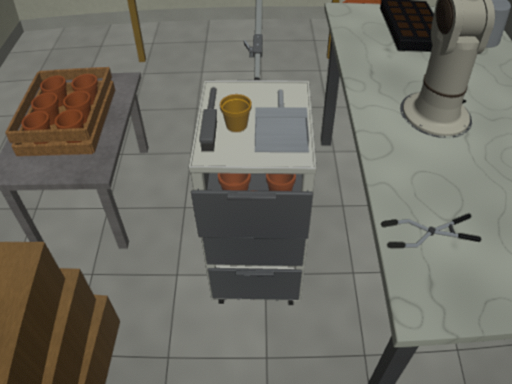

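View pics/top0.png

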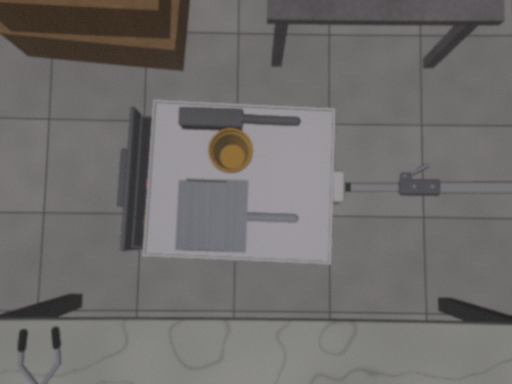

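Top view: the cart's drawer lip is at about col 122, rows 150-207. The tape is at about (348,187), the housing at cols 400-440 and the lever at (420,170). I'll zoom in on both ends.

```bash
python3 - <<'E'
import cv2,numpy as np
t=cv2.imread("pics/top0.png");s=cv2.imread("pics/side0.png")
z=lambda a,k:cv2.resize(a,None,fx=k,fy=k,interpolation=cv2.INTER_CUBIC)
a=z(t[150:220,320:450],6) # 780x420
cv2.imwrite("pics/ct.png",a)
b=z(s[0:100,215:300],5.0) # 425x500
c=z(s[165:245,185:325],2.6)
o=np.zeros((500,800,3),np.uint8);o[:b.shape[0],:b.shape[1]]=b;o[:c.shape[0],430:430+c.shape[1]]=c[:,:370]
cv2.imwrite("pics/cs.png",o)
E
```

```text
(no output)
```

View pics/ct.png

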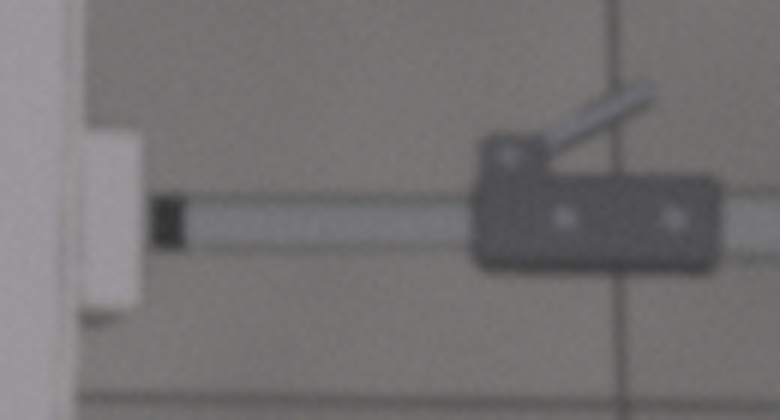

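View pics/cs.png

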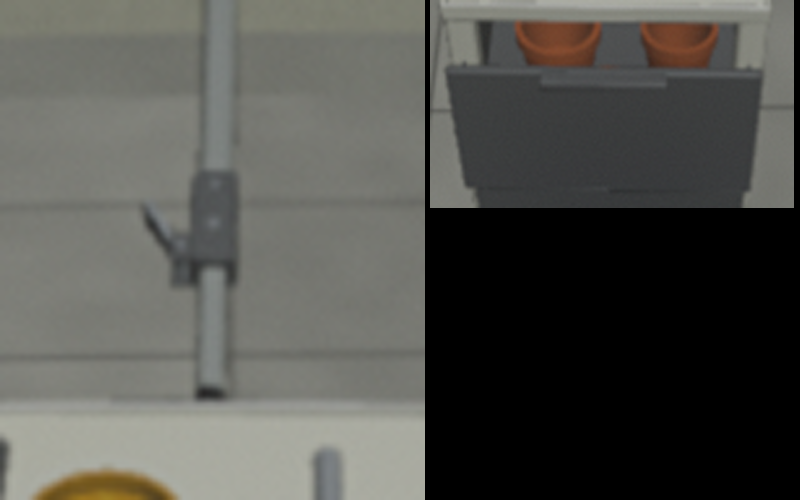

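The top crop puts the tape's outward edge at about col 351.1, row 187. The mouth is at col 398.8, the housing's outer end at col 440.3, and the lever tip at about (428,165). In the side crop, the tape edge is at about (256.8,77), the housing's far end at row 34, and the bottom of the mouth at row 55.5. The lip is below the rim, midway across the cart.

```bash
cat >h.py <<'E'
import numpy as np,cv2
from scipy.spatial.transform import Rotation as R
from bench import manip,effector,viewer
def ray(n,p):
    c=viewer.get_calibration(n);f=192/np.tan(np.radians(c['vfov'])/2)
    K=np.array([[f,0,c['cx']],[0,f,c['cy']],[0,0,1.]])
    q=cv2.undistortPoints(np.array([[p]],float),K,c['dist_coeffs'])[0,0]
    d=R.from_quat(c['attitude']).apply([q[0],q[1],1]);return c['eye'],d/np.linalg.norm(d)
def plane(n,p,z):
    e,d=ray(n,p);return e+d*(z-e[2])/d[2]
def tri(pt,ps):
    (e1,d1),(e2,d2)=ray("top",pt),ray("side",ps)
    a=np.linalg.lstsq(np.c_[d1,-d2],e2-e1,rcond=None)[0]
    p,q=e1+a[0]*d1,e2+a[1]*d2;return (p+q)/2,np.linalg.norm(p-q)
E
python3 - <<'E'
from h import *
np.set_printoptions(precision=4,suppress=True)
t=cv2.imread("pics/top0.png")
m=((t.min(2)>120)).astype(np.uint8);m[:, :130]=0;m[285:]=0
k=np.ones((3,3));m=cv2.morphologyEx(m,cv2.MORPH_OPEN,k)
n,l,st,_=cv2.connectedComponentsWithStats(m);i=1+st[1:,4].argmax();print(st[i])
cs=cv2.findContours((l==i).astype(np.uint8),0,1)[0];h=np.array(max(cs,key=cv2.contourArea))
print("rect px",cv2.boxPoints(cv2.minAreaRect(h)))
for p in [(154,100),(335,107),(331,264),(144,257)]: print("corner",p,plane("top",p,.026))
print("lip top edge ends",plane("top",(120.5,150),-.010),plane("top",(118.5,207),-.010))
g=t[178,100:160].max(1);print("row178",g)
print("col121",t[140:215,121].max(1))
print("tape",tri((351.1,187),(256.8,76.6)))
print("far end top face",tri((440.2,187),(257.8,34)))
print("mouth top",tri((398.8,187),(257.5,50)),"boundary guess")
for z in(0,.03,.06): print(plane("top",(398.8,187),z),plane("top",(351.1,187),z))
E
```

```text
[  142    99   202   166 20634]
rect px [[141.7602 256.0362]
 [149.2647  98.4412]
 [347.3868 107.8755]
 [339.8823 265.4706]]
corner (154, 100) [0.7458 0.2526 0.026 ]
corner (335, 107) [ 0.7374 -0.1424  0.026 ]
corner (331, 264) [ 0.3969 -0.1329  0.026 ]
corner (144, 257) [0.407  0.2617 0.026 ]
lip top edge ends [ 0.6413  0.3309 -0.01  ] [ 0.514  0.33  -0.01 ]
row178 [115 115 115 116 114 114 114 114 113 115 114 114 113 114 113 113 113 108
  99  87  86  83  82  80  77  79  81  83  76  67  58  53  51  52  53  55
  70  73  64  60  53  51  51  54  55  60  81 109 131 137 132 136 147 153
 149 152 153 152 152 153]
col121 [114 114 116 115 114 117 115 112 105  95  88  90  88  88  88  84  85  86
  83  85  89  86  85  84  85  82  85  81  83  84  83  83  80  85  83  85
  84  84  83  83  84  83  84  83  83  83  83  83  84  83  85  84  85  83
  83  83  86  85  86  81  85  80  83  80  84  78  86  99 108 111 108 106
  98  93  94]
tape (array([ 0.5638, -0.1803,  0.0098]), np.float64(0.0004966108915599654))
far end top face (array([ 0.5588, -0.347 ,  0.0751]), np.float64(0.0008148495450252567))
mouth top (array([ 0.56  , -0.269 ,  0.0577]), np.float64(0.0015341832561298811)) boundary guess
[ 0.5662 -0.2875  0.    ] [ 0.5647 -0.1824  0.    ]
[ 0.5626 -0.2778  0.03  ] [ 0.5612 -0.1759  0.03  ]
[ 0.559  -0.2681  0.06  ] [ 0.5576 -0.1694  0.06  ]
```

```bash
cat >>h.py <<'E'
np.set_printoptions(precision=4,suppress=True)
xc=np.array([-.0245,-.9997,0]);xc/=np.linalg.norm(xc)
zw=np.array([0,0,1.]);c,s=np.cos(np.radians(20)),np.sin(np.radians(20))
xt=c*xc+s*zw; zt=-s*xc+c*zw; yt=np.cross(zt,xt)   # yt ~ world +x
mark=np.array([.5637,-.1835,.0009])
def q(z,y): x=np.cross(y,z);return R.from_matrix(np.c_[x,y,z]).as_quat()
Q0={k:q(-zw,k*yt) for k in(1,-1)}      # straight down
QT={k:q(-zt,k*yt) for k in(1,-1)}      # square to the tube
def T(along,lat=0,up=0):  # TCP for grasp point at (along from mark, lateral, up) in tube axes
    return mark+along*xt+lat*yt+(up-manip.grip_depth)*zt
E
python3 - <<'E'
from h import *
print(yt,manip.current_tool_pos())
for k in(1,-1):
    print(k)
    for p,o in [((.45,-.3,.40),Q0),((.58,.1,.4),Q0),((.578,.38,.10),Q0),((.578,.36,-.028),Q0),((.575,.27,-.028),Q0),(T(.195,0,.1),QT),(T(.195),QT),(T(.096),QT),(T(.05),QT)]:
        print(manip.solve_ik(np.array(p),o[k]))
E
```

```text
[ 0.9997 -0.0245 -0.    ] [ 0.2437 -0.6019  0.2258]
1
[ 1.2593  0.2371 -0.8674  1.5723  0.1823  1.4168  0.3531]
[ 0.6485  0.5152 -1.2832  1.4533  0.4925  1.5341 -0.6388]
[ 0.1003  1.111  -1.3086  1.5128  1.0855  1.3632 -1.3238]
[-0.0648  1.0081 -0.8219  1.5796  0.8646  0.9514 -1.2079]
[-0.0198  0.8804 -0.6521  1.7103  0.709   0.8018 -1.0347]
[ 0.7693  0.5773 -0.6023  1.757   0.8193  0.9825 -0.2689]
[ 0.6763  0.6924 -0.4089  1.7673  0.8708  0.8053 -0.3034]
[ 0.4853  0.6988 -0.3414  1.8493  0.8789  0.7592 -0.4939]
[ 0.449   0.7245 -0.3874  1.8711  0.9324  0.7781 -0.6147]
-1
[-0.4961  0.3787  1.3726  1.6226 -0.3738  1.4497 -2.2569]
[ 0.6531  0.5225 -1.2963  1.4531  0.5014  1.5382  2.4957]
[ 0.1003  1.111  -1.3086  1.5128  1.0855  1.3632  1.8178]
[ 0.1402  1.3364 -1.3124  1.5726  1.3291  1.3192  1.7461]
[ 0.312   1.3083 -1.312   1.6995  1.3337  1.2887  1.7978]
[-0.5165  1.0036  1.3502  1.8005 -0.8551  0.9569 -2.1144]
[-0.1344  0.7788  0.7069  1.797  -0.2686  0.5866 -2.5695]
[-0.5389  1.0715  1.1218  1.8838 -0.93    0.7372 -2.2015]
[-0.6198  1.1015  1.121   1.9068 -0.9606  0.7394 -2.2512]
```

```bash
python3 - <<'E'
from h import *
effector.close(10)
manip.move_pose(np.array([.45,-.25,.36]),Q0[1]);manip.move_pose(np.array([.578,.37,.20]),Q0[1])
print(manip.current_clock(),manip.current_q())
manip.servo_line(np.array([.578,.37,-.028]),vel=.2)
manip.sleep(.2);f0=manip.current_force();print(manip.current_clock(),f0)
y=.345;manip.servo_line(np.array([.578,y,-.028]),vel=.15)
while y>.24:
    y-=.005;manip.servo_line(np.array([.578+.0245*(y-.33),y,-.028]),vel=.05)
    f=manip.current_force()-f0;print(round(y,3),f)
    if f[1]>14:break
print(manip.current_clock(),manip.current_tool_pos())
cv2.imwrite("pics/t1.png",viewer.get_image("top")[:,:,::-1])
E
```

```text
5.4417 [ 0.0411  0.8099 -1.0803  1.4601  0.7247  1.3049 -1.1262]
6.9333 [-0.2165 -0.0774 -0.3775]
0.34 [-0.3122  0.0519  0.7751]
0.335 [-0.6762  1.2903  0.8403]
0.33 [0.5121 0.7662 1.4721]
0.325 [-0.3726  0.7018  0.2951]
0.32 [ 0.0774 -0.128   0.8147]
0.315 [-0.8266  0.0356  0.5556]
0.31 [-0.4648 -0.5405  0.9676]
0.305 [0.6736 0.3549 0.2871]
0.3 [-0.1603 -0.175   0.4027]
0.295 [0.5876 1.3935 0.8392]
0.29 [ 2.9977  9.3808 -3.8986]
0.285 [  4.5194  18.3738 -11.0892]
10.25 [ 0.5767  0.2941 -0.0271]
```

View pics/t1.png

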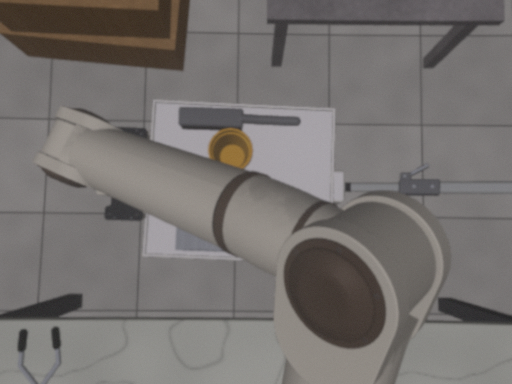

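The arm is over the drawer in this view, and the force has risen to 18 N. I'll back off and check the drawer opening.

```bash
python3 - <<'E'
from h import *
s1=viewer.get_image("side")[:,:,::-1]
manip.servo_line(np.array([.579,.37,-.028]),vel=.2)
manip.servo_line(np.array([.579,.40,.20]),vel=.25)
manip.move_pose(np.array([.50,-.25,.33]),Q0[1])
s2=viewer.get_image("side")[:,:,::-1];t=viewer.get_image("top")[:,:,::-1];cv2.imwrite("pics/t2.png",t)
z=lambda a:cv2.resize(a,(390,290),interpolation=cv2.INTER_CUBIC)
o=np.vstack([np.hstack([z(s1[120:250,170:345]),z(s2[120:250,170:345])]),np.hstack([z(t[100:230,90:265]),z(t[150:280,320:495])])])
cv2.imwrite("pics/c2.png",o);print(manip.current_clock())
E
```

```text
14.4667
```

View pics/c2.png

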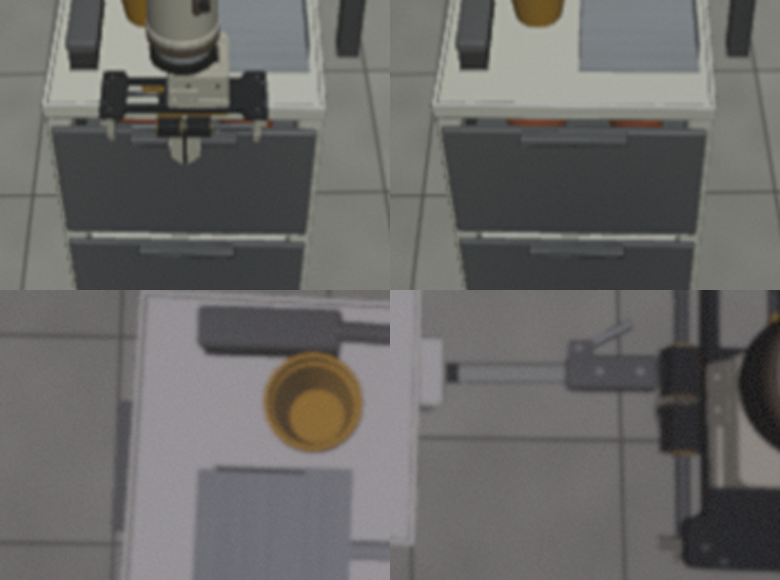

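```bash
python3 - <<'E'
from h import *
t=cv2.imread("pics/t2.png")
for r in(160,180,195):
    g=t[r,100:165].max(1).astype(int);print(g[30:])
    e=100+np.argmax(g<101); print(r,e,plane("top",(e-.5,r),-.010),"old z")
o=cv2.imread("pics/top0.png");g=o[180,100:165].max(1);e=100+np.argmax(g<101);print(plane("top",(e-.5,180),-.010))
E
```

```text
[111 110 111 112 110 111 111 111 110 112 108 103  88  83  81  80  86  86
  97 124 133 129 132 144 149 149 149 148 151 149 147 151 148 151 149]
160 142 [ 0.6196  0.2839 -0.01  ] old z
[112 114 114 115 114 112 115 115 115 114 107  94  87  84  83  83  94 112
 129 132 126 134 144 148 150 151 150 152 150 150 149 151 149 150 150]
180 141 [ 0.5747  0.2845 -0.01  ] old z
[116 115 115 115 116 115 116 116 113 112  99  87  86  85  85  92 113 130
 132 128 134 144 147 151 147 150 150 150 149 150 149 149 150 149 150]
195 140 [ 0.5412  0.2854 -0.01  ] old z
[ 0.5739  0.3348 -0.01  ]
```

The drawer is shut: the lip moved 50 mm, then hit a hard stop. Next I'll grip the tube beyond the housing and slide the handle in.

```bash
python3 - <<'E'
from h import *
effector.open_jaws()
manip.move_pose(T(.195,0,.09),QT[1])
manip.servo_line(T(.195),vel=.2)
f0=manip.current_force()
effector.close(40);print(manip.current_finger_gap(),manip.current_force()-f0,(manip.current_tool_pos()-T(.195)))
manip.servo_line(T(.195-.098),vel=.08);manip.sleep(.3)
D=manip.current_tool_pos()-T(.097);print([D@a for a in(xt,yt,zt)],manip.current_force()-f0,manip.current_finger_gap(),manip.current_clock())
t=viewer.get_image("top")[:,:,::-1];cv2.imwrite("pics/t3.png",t);s=viewer.get_image("side")[:,:,::-1];cv2.imwrite("pics/s3.png",s)
z=lambda a,k:cv2.resize(a,None,fx=k,fy=k,interpolation=cv2.INTER_CUBIC)
a=z(t[150:220,330:430],4.5);b=z(s[20:90,215:290],4.5)
cv2.imwrite("pics/c3.png",np.hstack([a,b]))
E
```

```text
0.02396518991286939 [-3.5296  0.8696  1.881 ] [-0.0011 -0.     -0.0002]
[np.float64(-0.000622539269454863), np.float64(-0.0003534988972960169), np.float64(-0.00020558199401763023)] [-4.6454  2.4083 -1.9043] 0.023998004754716636 20.1583
```

View pics/c3.png

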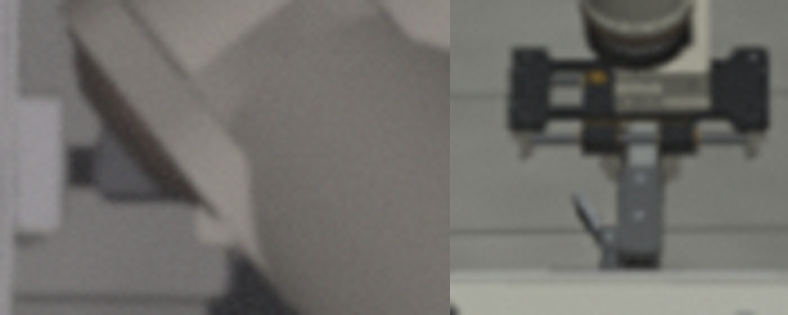

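```bash
python3 - <<'E'
import cv2
for f in("top0","t3"):
    t=cv2.imread(f"pics/{f}.png").astype(int)
    for r in (184,185,186,187,188,189): print(f,r,t[r,340:362].max(1))
E
```

```text
top0 184 [155 155 147 130 108  80  64  55  59  60  79 100 109 111 112 112 114 110
 112 110 112 111]
top0 185 [155 154 148 130 107  78  59  53  55  60  84 106 117 117 117 118 115 118
 120 120 118 117]
top0 186 [155 153 147 131 107  81  60  54  56  60  85 110 118 121 120 123 119 123
 121 120 120 121]
top0 187 [155 152 146 129 108  78  62  58  55  62  84 109 121 122 117 120 121 122
 121 122 121 120]
top0 188 [156 153 147 130 107  79  61  57  54  61  85 111 118 120 122 121 122 120
 120 124 121 120]
top0 189 [154 155 146 132 107  78  59  54  54  60  81 106 115 117 117 116 117 116
 119 120 117 119]
t3 184 [149 148 143 127 102  76  59  55  56  57  63  70  75  84  83  84  84  78
  70  63  62  59]
t3 185 [150 148 144 127 102  77  58  54  53  56  63  73  79  83  86  84  87  83
  77  72  66  60]
t3 186 [151 149 144 128 104  76  57  53  51  52  62  74  80  84  85  89  87  86
  83  76  68  61]
t3 187 [151 148 143 128 106  74  58  50  52  54  63  75  83  86  85  88  86  86
  83  81  77  67]
t3 188 [150 147 143 127 102  76  59  53  50  56  64  75  81  86  86  87  87  86
  84  85  80  72]
t3 189 [151 148 144 127 104  75  59  53  53  54  63  74  83  85  86  87  85  87
  88  86  85  79]
```

Top crop: the tape spans about cols 345-350 and the housing mouth now sits right at its outer edge, within about 1.5 mm on the outward side. In the side crop the lever is still open. Next I'll regrip over the housing and lever.

```bash
python3 - <<'E'
from h import *
manip.sleep(.2)
effector.open_jaws()
manip.servo_line(T(.097,0,.085),vel=.2);manip.servo_line(T(.0515,.017,.085),vel=.2)
f0=manip.current_force()
manip.servo_line(T(.0515,.017,0),vel=.15);print("down",manip.current_force()-f0)
manip.servo_line(T(.0515,.0048,0),vel=.06);print("shift",manip.current_force()-f0)
effector.close(30);manip.sleep(.3)
D=manip.current_tool_pos()-T(.0515,.0048);f=manip.current_force()-f0
print(manip.current_finger_gap(),manip.current_gripper_force(),[D@a for a in(xt,yt,zt)],[f@a for a in(xt,yt,zt)],manip.current_clock())
t=viewer.get_image("top")[:,:,::-1];cv2.imwrite("pics/t4.png",t);s=viewer.get_image("side")[:,:,::-1]
for r in range(184,190): print(r,t[r,340:362].max(1))
z=lambda a,k:cv2.resize(a,None,fx=k,fy=k,interpolation=cv2.INTER_CUBIC)
cv2.imwrite("pics/c4.png",np.hstack([z(t[150:220,330:430],4.5),z(s[20:90,215:290],4.5)]))
E
```

```text
down [0.6598 0.1697 1.6172]
shift [-0.4082 -0.8016  0.9195]
0.04097159480483755 30.085817277431488 [np.float64(0.001369275441718876), np.float64(-0.0005802144801917089), np.float64(0.0003979711408695919)] [np.float64(3.619355287389276), np.float64(-2.9285692126123344), np.float64(6.835788314484088)] 24.8167
184 [135 141 139 142 143 144 145 143 144 145 144 144 139 128 118 110 112 112
 114 111 112 114]
185 [125 136 139 144 142 142 144 144 145 146 146 143 139 130 119 111 112 111
 111 112 113 114]
186 [109 125 139 143 143 148 145 146 143 146 147 144 144 133 117 111 109 109
 110 111 114 113]
187 [ 90 110 128 141 143 145 145 145 147 145 145 143 146 134 119 109 110 110
 111 112 110 112]
188 [ 73  90 110 131 142 144 144 146 147 145 144 146 145 137 121 111 109 109
 110 109 113 111]
189 [ 63  72  88 111 133 141 146 145 146 143 144 145 145 136 118 110 107 110
 110 107 109 111]
```

View pics/c4.png

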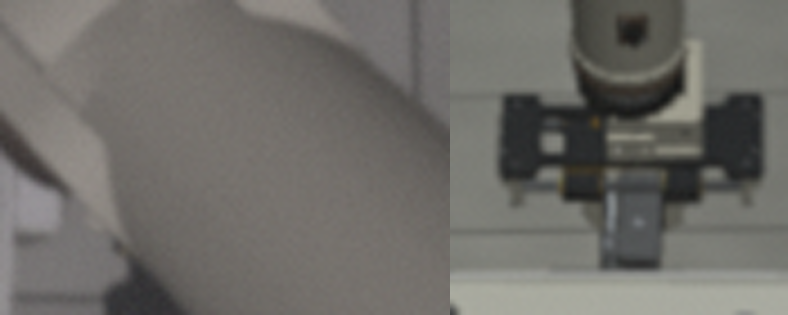

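The lever is shut (gap 41 mm), but the arm hides the mouth from above. I'll measure the handle shift from the screw in the side view.

```bash
python3 - <<'E'
from h import *
s=viewer.get_image("side")[:,:,::-1];cv2.imwrite("pics/s4.png",s)
for f in("side0","s3","s4"):
    a=cv2.imread(f"pics/{f}.png").astype(int);print(f)
    print(" tube",a[30:82,256:260].max(2).mean(1).round())
z=lambda a:cv2.resize(a,None,fx=9,fy=9,interpolation=cv2.INTER_CUBIC)
a=cv2.imread("pics/s3.png")[45:85,240:280];b=s[45:85,240:280]
cv2.imwrite("pics/c5.png",np.hstack([z(a),z(b)]))
E
```

```text
side0
 tube [127. 128. 129. 123.  96.  88.  94.  90.  86.  85.  86.  85.  86.  94.
 102.  96.  87.  86.  86.  86.  86.  81.  72.  93. 123. 130. 128. 129.
 128. 128. 128. 128. 128. 128. 128. 128. 129. 128. 129. 128. 128. 128.
 126. 127. 129. 129. 121.  90.  54.  67. 124. 152.]
s3
 tube [ 56.  57.  39.  30.  32.  61.  89.  90. 102. 118. 108.  93.  92.  90.
  75.  47.  59. 110. 126. 105.  86.  78. 108. 129. 132. 130. 116.  94.
  93.  99.  94.  87.  85.  86.  86.  86.  89.  98.  94.  87.  86.  86.
  86.  86.  87.  79.  61.  49.  40.  66. 124. 152.]
s4
 tube [ 80.  89.  90.  89.  89.  96. 113. 112.  84.  60.  54.  55.  48.  34.
  28.  50.  87.  91.  85. 102. 136. 104.  90.  99.  90.  72.  49.  71.
  88.  82.  76.  66.  66.  79.  86.  86.  85.  86.  95. 103.  94.  86.
  86.  86.  86.  86.  82.  67.  50.  66. 122. 151.]
```

View pics/c5.png

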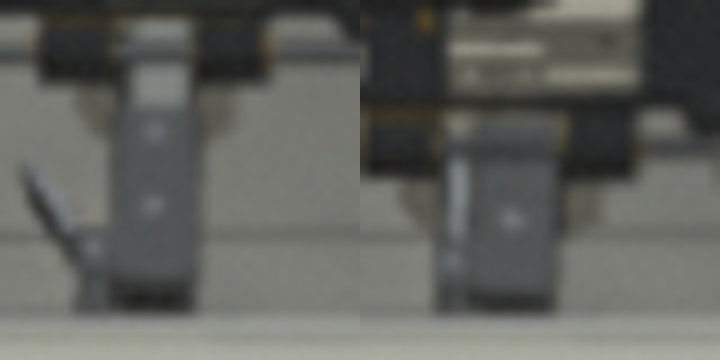

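```bash
cat >>h.py <<'E'
def along(px,h=.017):
    e,d=ray("side",px);o=mark+h*zt;n=zt
    p=e+d*((o-e)@n)/(d@n);return (p-o)@xt
E
python3 - <<'E'
from h import *
a0,a3,a4=along((257.5,44.05)),along((257.5,67.3)),along((257,69.0))
print("screw",a0,a3,a4,"edge",along((257.5,51.9)),along((257.5,75.7)),along((257,76.9)))
delta=.004
f0=manip.current_force();p0=manip.current_tool_pos()
cmd=T(.0515,.0048);k=0
print("start along",(p0-T(.0515))@xt)
while k<14:
    k+=1;manip.servo_line(cmd+xt*.001*k,vel=.02)
    m=(manip.current_tool_pos()-p0)@xt
    if m>=delta:break
manip.sleep(.3)
print(k,(manip.current_tool_pos()-p0)@xt,(manip.current_force()-f0)@xt,manip.current_finger_gap(),manip.current_gripper_force(),manip.current_clock())
s=viewer.get_image("side")[:,:,::-1];cv2.imwrite("pics/s5.png",s)
g=s[60:82,256:260].max(2).mean(1).round();print(g)
E
```

```text
screw 0.13160815864909495 0.03263694726331205 0.025634523772529613 edge 0.09748516695960091 -0.001643116026852229 -0.0064861091348508955
start along 0.0013503488813846455
10 0.004691504214802582 -8.662301306275618 0.040577357189352674 30.112811028957367 27.7667
[ 82.  80.  84.  86.  86.  84.  88.  97. 100.  88.  86.  86.  86.  86.
  86.  81.  65.  48.  38.  66. 123. 151.]
```

```bash
python3 - <<'E'
from h import *
p0=manip.current_tool_pos()
manip.servo_line(T(.0515,.0048)+xt*.0085,vel=.02);manip.sleep(.8)
print((manip.current_tool_pos()-p0)@xt,manip.current_finger_gap(),manip.current_gripper_force(),manip.current_clock())
s=viewer.get_image("side")[:,:,::-1];print(s[60:82,256:260].max(2).mean(1).round())
o=cv2.imread("pics/side0.png");print("cart-top change",(np.abs(s[88:165,200:312].astype(int)-o[88:165,200:312]).max(2)>35).sum())
print(manip.hand_in())
E
```

```text
3.574091533935702e-05 0.04073911684096557 30.083431005477905 28.8667
[ 74.  76.  84.  86.  86.  85.  87.  98. 100.  89.  85.  86.  86.  86.
  86.  81.  65.  47.  38.  66. 123. 151.]
cart-top change 0
the job is handed in; nothing more can be done
None
```

I handed the job in at about 29 s, with no verdict returned: the drawer is shut, the handle is within about 1–2 mm of its mark by the camera, and the gripper is clamped at 30 N over the shut lever and housing. Closing the lever dragged the handle in by an estimated 5–7 mm, which I pulled back, and the things on the cart show no movement.

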